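# Park the lint scraper in its slotted block

### The arm

A 6-joint arm with a two-finger parallel gripper is mounted at the origin on the work surface. World frame = base frame: x ahead of the robot, y to its left, z up, the work surface at z = 0. Lengths are in m, angles in rad, forces in N, time in s.
With the tool pointing down it reaches from about 0.4 to 0.825 m from the base axis. Payload 7 kg.
Tool frame: the origin (TCP) lies at the very end of the fingers, on their centre line; the grasp point (between the pads) lies 19 mm behind it; z points along the fingers, y is the direction in which the jaws open and shut (so a half turn about z gives the same grasp; the last joint's range is limited). The gripper opens to 88 mm and grips with 3 to 60 N. Pads are 19 mm wide; open, the fingers measure 130 mm over their backs; the gripper's body (78 mm by 193 mm) begins 47 mm behind the grasp point.
Start: joints at [0.288, 0.359, 0.012, 0, -1.224, -0.288], TCP at [0.675, -0, 0.227] pointing down, gripper open.
Joint ranges: [-3.07, 3.07], [-1.43, 2.12], [-1.02, 1.25], [-3.03, 1.67], [-3.05, -0], [-3.03, 3.03]. Speed limits (rad/s): [2.39, 2.39, 3.01, 3.14, 3.14, 3.14].

### API

Orientations are given as [roll, pitch, yaw] about the fixed x, y, z axes, in that order (R = Rz(yaw) Ry(pitch) Rx(roll)).
In Python, from station import arm gives the robot as it stands.
- The arm moves only by the shell command python3 -m inch 'ROWS' [FORCE]. ROWS is text: rows parted by semicolons, each of 7 numbers parted by spaces: the closure, from 0 (fully open) to 1 (shut), then the shift along the tool's x, y, z each as a share of 300 mm, from -1 to 1, then the turn, a rotation vector about the tool's x, y, z each as a share of 60 degrees, from -1 to 1. In form: grip tx ty tz rx ry rz; .... A call has 1 to 12 rows; each row is the pose to reach, as a shift and turn from the pose commanded when the call began, along the tool's axes at that moment; what a row does not reach only later rows make up. A row lasts 1/10 s, in which the tool goes at most 50 mm and 8.59 degrees, less where a joint would pass 70% of its speed; a pose out of reach is approached as far as the arm can. A call with a number of a shift or a turn outside -1 to 1 is refused whole. A call with a gripper value outside its range is refused whole. The fingers move at their own pace and stop on an object; FORCE is the grip in N (left out, the last holds). Time passes only in rows, so rows that repeat a pose let the fingers close. It gives the time, the measured TCP pose, the force and the opening at its end, in the units of the state.
- arm.get_state(): the state, without advancing time (a new reading comes with each control period).
- arm.grab_frame(name): name is "scene" or "side" or "wrist"; returns a dict with "img" (420x560x3 uint8, red, green, blue), "range_z" (420x560 float32, m along the optical axis (not along the pixel's ray), 0 where there is no reading), "fx", "fy", "cx", "cy" (pixels), "extrinsics" (4x4, takes a point from world to camera coordinates); the wrist camera has in their place "tool_from_camera" (4x4, takes a point from camera to tool coordinates, whose origin is the TCP and whose axes are the flange's). Camera axes: x right, y up, looking along -z (the intrinsics and any distortion apply to the point x, -y, -z); pixel columns grow to the right and rows downward; lengths in m; the calibration is good to about 2 mm. A picture is of the moment at which its call begins: read the wrist's pose just before it.
- arm.job_done(): hands the job in, once; it reports no verdict.
The state is a dict: "t": time; "q": joint angles; "qd": joint speeds; "joint_efforts": joint torques, N m; "eef_pos": TCP position; "ee_rot": TCP orientation; "force": force on the tool from outside, world axes, zero at the start; "moment": the same for the moment, N m; "width": finger opening in m.
Only numpy, scipy, OpenCV 4.12 (cv2) and the standard library are available. Lean on these libraries where they do the work, as an engineer would, in place of code of your own. Each camera call takes 0.05 s, during which the arm holds its last target.

### The job

The aluminium lint scraper with the red handle has dripped dry on its white stand. Take it by the handle, lift it off and lower its blade into the slot of the wooden block, fully home so that its crossbar rests flat on the block, then let go. Leave the yellow-handled squeegee standing where it is.

Things in the scene. Friction and masses are not known exactly. Their poses are not given: they have to be found in the camera images.
- scraper: Lint scraper, 180 g, upright, same after a half turn. Origin: centre of the underside of its aluminium crossbar (34 x 110 x 10 mm in x, y, z); z up. Below: blade 4 mm (x) by 60 mm (y), to 50 mm under the origin. Above: red and black grip 22 mm (x) by 30 mm (y), to 95 mm over the origin. Starts hanging by the crossbar ends on one of two fixed white stands; lifts straight up.
- slot (a point): Centre of the slot's mouth in the top of a fixed wooden block 80 (x) by 150 (y) by 62 mm high; the point is on the top face, 62 mm over the shelf; z up. The slot is 20 mm wide in x, 78 mm long in y, 57 mm deep, straight down. The blade goes in with its width along y until the crossbar rests on the top face.
- squeegee: Squeegee of the scraper's exact shape, size and axes, but with a yellow and black grip and a white plastic crossbar and blade. Hangs on the other stand; leave it alone. Each stand: two posts 65 mm high under the crossbar ends, on a base 60 by 120 mm, open above.
Not all that is in view belongs to the job. What is shaped like the part that bears slot but green is not meant. Leave any purple look-alike of the scraper alone.

How it is judged:
By the outcome, as a careful person would: the job done as asked, in the order asked, and still so for the second after the job is handed in, with the robot touching nothing.
It also fails if it takes over 38 s, if anything falls off the work surface, if the arm or the gripper's body presses on something with over 40 N, if the wrist force passes 120 N, or if a joint passes its speed limit or range.

## Working session

There is one attempt and no reset: what is moved stays moved. The work goes in short steps, Python scripts to look and compute and a shell command to move; the robot and the scene stay as the last step left them, time stands still between calls to the robot, and variables do not carry over. Pictures are saved under pics/ and viewed, and the job is handed in when it is done.

```bash
ls; mkdir -p pics
cat > h.py <<'E'
import numpy as np, cv2
from station import arm
def grab(n):
    s=arm.get_state(); f=arm.grab_frame(n); f['s']=s; return f
def save(f,name,crop=None,scale=1):
    im=f['img'][:,:,::-1]
    if crop: u0,v0,u1,v1=crop; im=im[v0:v1,u0:u1]
    cv2.imwrite('pics/'+name,cv2.resize(im,None,fx=scale,fy=scale,interpolation=cv2.INTER_CUBIC))
def cloud(f):
    Z=f['range_z']; v,u=np.mgrid[:Z.shape[0],:Z.shape[1]]
    P=np.stack([(u-f['cx'])/f['fx']*Z,-(v-f['cy'])/f['fy']*Z,-Z],-1)
    if 'extrinsics' in f: T=np.linalg.inv(np.array(f['extrinsics']))
    else:
        from scipy.spatial.transform import Rotation as R
        W=np.eye(4); W[:3,:3]=R.from_euler('xyz',f['s']['ee_rot']).as_matrix(); W[:3,3]=f['s']['eef_pos']
        T=W@np.array(f['tool_from_camera'])
    P=P@T[:3,:3].T+T[:3,3]; P[Z<=0]=np.nan
    return P
E
python3 - <<'E'
from h import *
for n in ['scene','side','wrist']:
    f=grab(n); save(f,n+'0.png'); np.savez(n+'0.npz',img=f['img'],P=cloud(f)); print(n,[k for k in f],f['fx'])
    print({k:v for k,v in f.items() if 'dist' in k})
print(arm.get_state())
E
```

```text
pics
scene ['img', 'range_z', 'fx', 'fy', 'cx', 'cy', 'extrinsics', 's'] 391.49866122072655
{}
side ['img', 'range_z', 'fx', 'fy', 'cx', 'cy', 'extrinsics', 's'] 490.2139812864443
{}
wrist ['img', 'range_z', 'fx', 'fy', 'cx', 'cy', 'tool_from_camera', 's'] 289.6626297657742
{}
{'t': 0.15, 'q': array([ 2.88099539e-01,  3.59205191e-01,  1.13000406e-02, -2.34007533e-04,
       -1.22406647e+00, -2.88066173e-01]), 'qd': array([ 0.00045044, -0.00065925,  0.0026691 ,  0.00096561, -0.00107331,
       -0.00080767]), 'joint_efforts': array([ 1.39394037e-04, -5.83274567e+01,  2.93289685e+01,  7.00122759e+00,
        8.75052094e-03, -9.76538854e-05]), 'eef_pos': array([ 6.74659464e-01, -2.64849451e-05,  2.25866088e-01]), 'ee_rot': array([ 3.14040328e+00, -1.22979391e-04, -1.57084254e+00]), 'force': array([-0.11836896,  0.99022915, -1.02261968]), 'moment': array([ 0.0089664 , -0.01597093,  0.00046798]), 'width': 0.0877732315936189}
```

View pics/scene0.png

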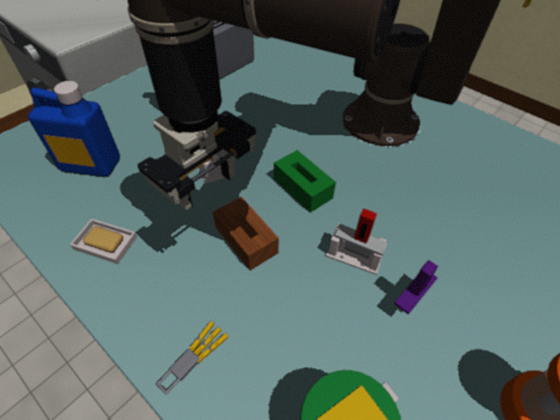

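View pics/side0.png

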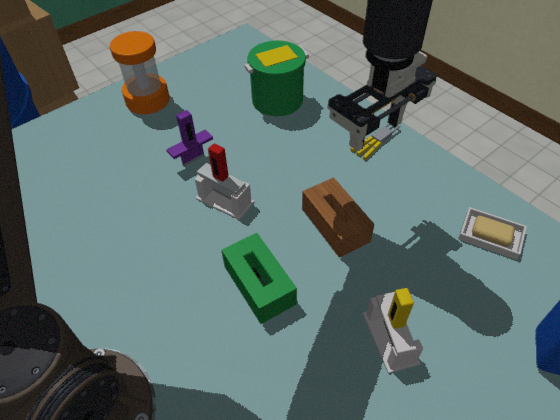

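View pics/wrist0.png

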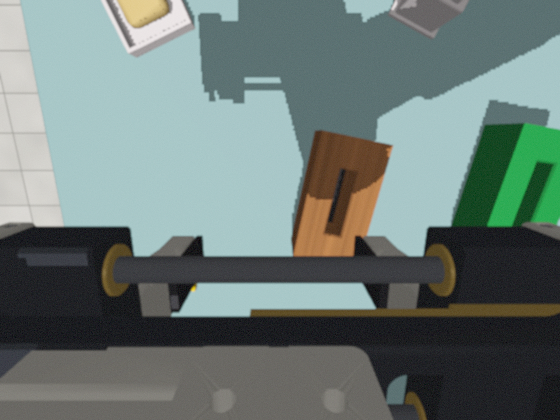

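Candidates:
- **Scraper:** the red grip is at scene (366,225) and side (218,163). The yellow squeegee at side (401,310) and the purple look-alike at side (186,128) don't match the description.
- **Slot block:** the wooden block is at scene (246,232). The green one at scene (304,180) is a decoy.

Next I'll enlarge and measure.

Run:
```python
from h import *
d=np.load('side0.npz');im=d['img'];P=d['P']
d2=np.load('scene0.npz')
a=cv2.resize(im[130:265,150:390],None,fx=3.3,fy=3.3,interpolation=2)
cv2.imwrite('pics/c1.png',a[:,:,::-1])
def rect(xy):
    r=cv2.minAreaRect((xy*1000).astype(np.float32)); return np.round(r[0],1),np.round(r[1],1),round(r[2],1)
for n,D in (('side',d),('scene',d2)):
    im=D['img'];P=D['P']
    hsv=cv2.cvtColor(im,cv2.COLOR_RGB2HSV);H,S,V=[hsv[...,i].astype(int) for i in range(3)]
    X,Y,Z=P[...,0],P[...,1],P[...,2]
    red=((H<4)|(H>175))&(S>180)&(Z>0.05)&(Z<.3)&(V>80)
    k,l,st,c=cv2.connectedComponentsWithStats(red.astype(np.uint8))
    for i in range(1,k):
        if st[i,4]>60:
            m=l==i; print(n,'red',c[i],st[i,4],np.nanmedian(P[m],0),np.nanmax(Z[m]))
            x0,y0=np.nanmedian(X[m]),np.nanmedian(Y[m])
            near=(np.hypot(X-x0,Y-y0)<.075)
            zz=Z[near&(Z>.01)]; h,e=np.histogram(zz,bins=np.arange(0,.2,.005)); print(dict(zip(np.round(e[:-1]*1000),h)))
    wood=(H>4)&(H<16)&(S>90)&(Z>.055)&(Z<.069)
    k,l,st,c=cv2.connectedComponentsWithStats(wood.astype(np.uint8))
    for i in range(1,k):
        if st[i,4]>200:
            m=l==i; print(n,'wood',c[i],st[i,4],rect(P[m][:,:2]),np.median(Z[m]))
```

```text
side red [215.6875  148.90625] 96 [0.46464877 0.22935295 0.16073314] 0.16414406403148263
{np.float64(0.0): np.int64(0), np.float64(5.0): np.int64(0), np.float64(10.0): np.int64(68), np.float64(15.0): np.int64(78), np.float64(20.0): np.int64(73), np.float64(25.0): np.int64(69), np.float64(30.0): np.int64(86), np.float64(35.0): np.int64(73), np.float64(40.0): np.int64(80), np.float64(45.0): np.int64(55), np.float64(50.0): np.int64(51), np.float64(55.0): np.int64(45), np.float64(60.0): np.int64(71), np.float64(65.0): np.int64(138), np.float64(70.0): np.int64(156), np.float64(75.0): np.int64(329), np.float64(80.0): np.int64(26), np.float64(85.0): np.int64(26), np.float64(90.0): np.int64(26), np.float64(95.0): np.int64(33), np.float64(100.0): np.int64(22), np.float64(105.0): np.int64(29), np.float64(110.0): np.int64(26), np.float64(115.0): np.int64(29), np.float64(120.0): np.int64(30), np.float64(125.0): np.int64(26), np.float64(130.0): np.int64(27), np.float64(135.0): np.int64(27), np.float64(140.0): np.int64(32), np.float64(145.0): np.int64(33), np.float64(150.0): np.int64(26), np.float
[... 1141 characters left out ...]
at64(105.0): np.int64(22), np.float64(110.0): np.int64(18), np.float64(115.0): np.int64(27), np.float64(120.0): np.int64(25), np.float64(125.0): np.int64(22), np.float64(130.0): np.int64(23), np.float64(135.0): np.int64(28), np.float64(140.0): np.int64(22), np.float64(145.0): np.int64(23), np.float64(150.0): np.int64(28), np.float64(155.0): np.int64(114), np.float64(160.0): np.int64(22), np.float64(165.0): np.int64(0), np.float64(170.0): np.int64(0), np.float64(175.0): np.int64(0), np.float64(180.0): np.int64(0), np.float64(185.0): np.int64(0), np.float64(190.0): np.int64(0)}
scene wood [245.12075029 226.57678781] 1706 (array([604.6,  11.4]), array([150. ,  80.3]), 78.5) 0.061408142686851686
```

View pics/c1.png

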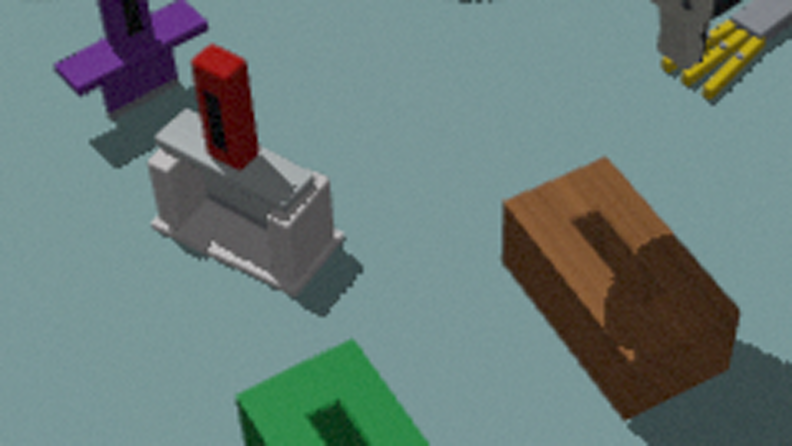

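The crop confirms it: red grip and grey metal crossbar on the white stand, with the brown wooden block at right. Next I'll fit the crossbar yaw, the grip centre and the slot centre.

Run:
```python
from h import *
from scipy.optimize import least_squares
def rect(xy):
    r=cv2.minAreaRect((xy*1000).astype(np.float32)); return np.round(r[0],1),np.round(r[1],1),round(r[2],1)
for n in ('side','scene'):
    D=np.load(n+'0.npz');P=D['P'];Z=P[...,2]
    near=np.hypot(P[...,0]-.467,P[...,1]-.231)<.075
    bar=near&(Z>.0715)&(Z<.0795); print(n,'bar',bar.sum(),rect(P[bar][:,:2]))
    g=near&(Z>.09)&(Z<.15); print('grip sides',rect(P[g][:,:2]))
    t=near&(Z>.155); print('top',rect(P[t][:,:2]))
    z=near&(Z>.01)&(Z<.1); print('all stand',rect(P[z][:,:2]))
for n in ('side','scene','wrist'):
    D=np.load(n+'0.npz');P=D['P'];Z=P[...,2];im=D['img']
    c=np.array([.6038,.0114]);a=np.radians(-11.9);R=np.array([[np.cos(a),-np.sin(a)],[np.sin(a),np.cos(a)]])
    # pixels on block footprint interior below top = slot visible; local coords of slot boundary
    L=((P[...,:2]-c)@R)*1000
    inn=(abs(L[...,0])<30)&(abs(L[...,1])<65)
    hole=inn&(Z<.056)&(Z>-.01)
    top=inn&(Z>.056)&(Z<.07)
    print(n,top.sum(),hole.sum(), 'block z',np.median(Z[top]) if top.any() else None)
    if top.any():
        o=L[inn&((Z<.056)|(Z>.056))]
        t=L[top]
        # empty-grid: top pts absent inside slot
        g,_,_=np.histogram2d(t[:,0],t[:,1],bins=[np.arange(-32,33,4),np.arange(-66,67,6)])
        print(g.astype(int))
```

```text
side bar 463 (array([465.5, 231.4]), array([ 35.5, 110.6]), 15.2)
grip sides (array([461.2, 226.6]), array([20.2, 34.8]), 48.2)
top (array([466.3, 230.4]), array([22.7, 31.3]), 13.3)
all stand (array([462. , 226.3]), array([ 56.8, 117.6]), 20.6)
scene bar 520 (array([466.9, 231.3]), array([ 35.5, 109.2]), 14.3)
grip sides (array([473.1, 236.4]), array([17.5, 34.6]), 43.0)
top (array([466.5, 231.4]), array([23.7, 29.1]), 16.8)
all stand (array([464.8, 227. ]), array([ 53.6, 115.7]), 18.4)
side 1161 227 block z 0.06304294563237778
[[3 1 2 2 3 3 3 2 3 3 3 2 3 4 2 2 4 2 4 2 2 2]
 [3 4 7 4 5 5 2 5 4 3 3 5 6 2 5 3 5 3 3 3 5 2]
 [4 3 6 5 4 6 7 6 3 6 3 4 3 5 6 3 4 4 3 4 3 3]
 [3 5 6 3 7 4 3 2 4 7 6 4 6 4 3 6 3 4 4 5 5 3]
 [3 4 4 5 2 4 6 4 5 4 3 3 5 4 4 3 4 3 4 4 4 4]
 [5 6 5 7 4 2 3 1 2 2 2 1 2 1 1 1 1 3 4 4 2 6]
 [2 4 6 4 1 0 0 0 0 0 0 0 0 0 0 0 0 5 5 3 4 4]
 [4 5 5 2 3 0 0 0 0 0 0 0 0 0 0 0 0 4 5 4 5 3]
 [4 4 4 5 3 0 0 0 0 0 0 0 0 0 0 0 0 6 4 4 2 6]
 [4 6 7 4 2 0 0 0 0 0 0 0 0 0 0 0 0 6 3 5 5 3]
 [5 3 4 5 3 4 4 3 6 7 5 4 6 6 5 6 6 7 3 5 2 2]
 [4 4 4 5 1 6 5 6 4 2 7 4 5 4 4 4 3 3 4 4 7 4]
 
[... 1431 characters left out ...]
18 15  9]
 [16 19 20 21  8  0  0  0  0  0  0  0  0  0  0  0  0 13 17 17 16 10]
 [18 21 19 19  8  0  0  0  0  0  0  0  0  0  0  0  0 15 16 14 17 12]
 [16 18 22 20  7  0  0  0  0  0  0  0  0  0  0  0  0 13 16 18 15 13]
 [17 21 19 19  9  0  0  0  0  0  0  0  0  0  0  0  0 12 16 14 16 13]
 [17 20 21 18 13 11  8  9 10  9 11  9 10 11 11 11 10 16 18 14 17 12]
 [17 23 19 20 20 20 20 19 16 20 14 18 19 18 17 16 18 16 14 15 18 11]
 [17 19 20 20 19 19 19 19 20 19 19 19 17 16 16 19 17 13 17 15 15 15]
 [17 19 20 21 19 20 20 18 17 19 18 18 16 17 17 16 18 16 18 15 17 11]
 [18 21 23 19 20 20 17 20 18 18 17 18 19 16 17 17 18 16 15 16 17 15]
 [ 8 10  7 10  9  8 12  7 10  8 10  8  6 10  9  7  8  8  8  9  6  7]]
```

Run:
```python
from h import *
for n in ('side','scene'):
    D=np.load(n+'0.npz');P=D['P'];im=D['img']
    hsv=cv2.cvtColor(im,cv2.COLOR_RGB2HSV);H,S,V=[hsv[...,i].astype(int) for i in range(3)]
    Z=P[...,2]
    for nm,m in (('purple',(H>125)&(H<160)&(S>100)),('yellow',(H>22)&(H<32)&(S>150)),('green',(H>50)&(H<75)&(S>130))):
        m=m&(Z>.02)&(Z<.4);k,l,st,c=cv2.connectedComponentsWithStats(m.astype(np.uint8))
        for i in range(1,k):
            if st[i,4]>80:
                q=P[l==i];print(n,nm,c[i].round(),q.min(0).round(3),q.max(0).round(3))
# tool plan
from scipy.spatial.transform import Rotation as R
s=arm.get_state();Rm=R.from_euler('xyz',s['ee_rot']).as_matrix();p=s['eef_pos'];print(Rm.round(3))
for t in ([.4663,.2312,.227],[.4663,.2312,.104]):
    print((Rm.T@(np.array(t)-p)/.3).round(4))
```

```text
side purple [188. 138.] [0.428 0.362 0.02 ] [0.537 0.4   0.149]
side yellow [276.  56.] [0.739 0.385 0.137] [0.838 0.462 0.145]
side yellow [401. 307.] [ 0.475 -0.259  0.08 ] [ 0.506 -0.226  0.164]
side green [277.  78.] [0.714 0.349 0.02 ] [0.861 0.498 0.143]
side green [259. 275.] [ 0.333 -0.077  0.02 ] [0.436 0.081 0.067]
scene purple [417. 288.] [0.432 0.364 0.052] [0.54  0.4   0.147]
scene yellow [355. 408.] [0.738 0.386 0.136] [0.82  0.46  0.142]
scene green [304. 178.] [ 0.335 -0.074  0.02 ] [0.438 0.084 0.066]
scene green [344. 394.] [0.717 0.351 0.134] [0.836 0.475 0.141]
[[-0.    -1.    -0.001]
 [-1.     0.    -0.   ]
 [ 0.     0.001 -1.   ]]
[-0.7707  0.6946 -0.003 ]
[-0.7708  0.6941  0.407 ]
```

```bash
python3 -m inch '0 -0.77 0.694 -0.03 0 0 -0.247; 0 -0.77 0.694 -0.03 0 0 -0.247; 0 -0.77 0.694 -0.03 0 0 -0.247; 0 -0.77 0.694 -0.03 0 0 -0.247; 0 -0.77 0.694 -0.03 0 0 -0.247; 0 -0.77 0.694 -0.03 0 0 -0.247; 0 -0.77 0.694 -0.03 0 0 -0.247; 0 -0.77 0.694 -0.03 0 0 -0.247; 0 -0.77 0.694 -0.03 0 0 -0.247; 0 -0.77 0.694 -0.03 0 0 -0.247; 0 -0.77 0.694 -0.03 0 0 -0.247; 0 -0.77 0.694 -0.03 0 0 -0.247' 25
cat > chk.py <<'E'
from h import *
import sys
from scipy.spatial.transform import Rotation as R
f=grab('wrist');save(f,sys.argv[1]);P=cloud(f);Z=P[...,2]
s=f['s'];print(s['t'],s['eef_pos'],np.degrees(s['ee_rot']),s['force'],s['width'])
near=np.hypot(P[...,0]-.4663,P[...,1]-.2312)<.075
for lo,hi in ((.07,.08),(.155,.166)):
    m=near&(Z>lo)&(Z<hi)
    if m.sum()>20: r=cv2.minAreaRect((P[m][:,:2]*1000).astype(np.float32));print(lo,m.sum(),r,np.median(Z[m]))
Rm=R.from_euler('xyz',s['ee_rot']).as_matrix()
print((Rm.T@(np.array([.4663,.2312,.104])-s['eef_pos'])/.3).round(4))
E
python3 chk.py w1.png
```

```text
t: 1.35
eef_pos: [0.4673, 0.2302, 0.2353]
ee_rot: [3.141, -0.0, -1.314]
force: [-0.3, 1.1, -0.2]
width: 0.0878
1.35 [0.46731186 0.2301987  0.23528688] [ 1.79973772e+02 -1.88818918e-02 -7.52731274e+01] [-0.29800682  1.07458397 -0.21444295] 0.08784627438378236
0.07 1674 ((465.2857360839844, 231.0789337158203), (34.002601623535156, 109.67088317871094), 14.76927661895752) 0.07492271981932319
0.155 871 ((465.77362060546875, 230.94683837890625), (21.332645416259766, 29.718727111816406), 15.401806831359863) 0.15975896243130477
[-0.0042  0.0022  0.4376]
```

View pics/w1.png

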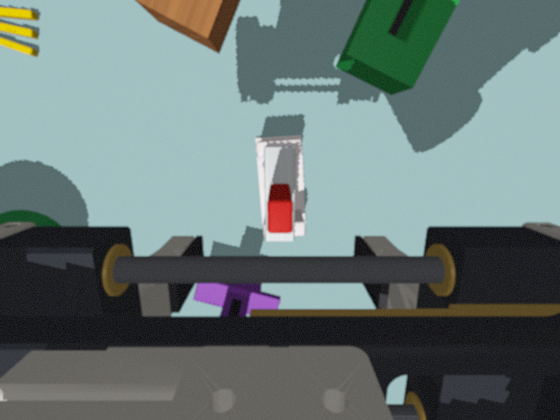

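The wrist view shows the red grip at (280,212), centred between the jaws. The fit agrees with the side and scene cameras to about 1 mm and 0.5°. Descending and gripping.

```bash
python3 -m inch '0 -0.004 0.003 0.12 0 0 0; 0 -0.004 0.003 0.24 0 0 0; 0 -0.004 0.003 0.34 0 0 0; 0 -0.004 0.003 0.40 0 0 0; 0 -0.004 0.003 0.43 0 0 0; 0 -0.004 0.003 0.435 0 0 0; 0 -0.004 0.003 0.435 0 0 0; 0 -0.004 0.003 0.435 0 0 0; 0.5 -0.004 0.003 0.435 0 0 0; 0.6 -0.004 0.003 0.435 0 0 0' 25
python3 -m inch '0.8 0 0 0 0 0 0; 1 0 0 0 0 0 0; 1 0 0 0 0 0 0; 1 0 0 0 0 0 0; 1 0 0 0 0 0 0; 1 0 0 0 0 0 0; 1 0 0 0 0 0 0; 1 0 0 0 0 0 0' 30
```

```text
t: 2.4
eef_pos: [0.4659, 0.2322, 0.1058]
ee_rot: [-3.14, 0.001, -1.312]
force: [-0.9, -0.0, 0.5]
width: 0.0766
t: 3.2
eef_pos: [0.4656, 0.2319, 0.105]
ee_rot: [3.142, 0.0, -1.312]
force: [0.0, -0.1, 0.6]
width: 0.0219
```

```bash
python3 chk.py w2.png
python3 - <<'E'
from h import *
f=grab('side');save(f,'s2.png',(120,90,400,300),2.8)
E
```

```text
3.2 [0.46560578 0.23192028 0.10503868] [ 1.79999802e+02  1.59350846e-04 -7.51798462e+01] [ 0.03960756 -0.08225385  0.63271424] 0.021940490638703913
0.07 3501 ((471.9374694824219, 205.70211791992188), (34.08299255371094, 57.50425720214844), 14.797357559204102) 0.07488077106255661
0.155 1543 ((466.33648681640625, 227.9188232421875), (30.209182739257812, 16.48711395263672), 13.937700271606445) 0.1598939427606107
[ 0.0029 -0.0016  0.0035]
```

View pics/s2.png

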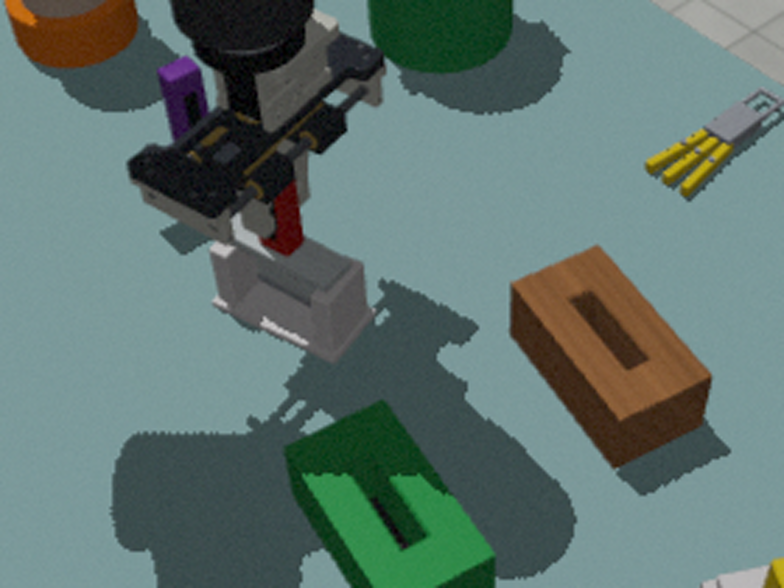

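The red grip is held between the fingers (crop pixel (283,220)), with the opening at 22 mm. Lifting straight up.

```bash
python3 -m inch '1 0 0 -0.03 0 0 0; 1 0 0 -0.08 0 0 0; 1 0 0 -0.15 0 0 0; 1 0 0 -0.23 0 0 0; 1 0 0 -0.31 0 0 0; 1 0 0 -0.38 0 0 0; 1 0 0 -0.42 0 0 0; 1 0 0 -0.43 0 0 0; 1 0 0 -0.43 0 0 0; 1 0 0 -0.43 0 0 0' 30
python3 - <<'E'
from h import *
from scipy.spatial.transform import Rotation as R
f=grab('side');save(f,'s3.png',(120,40,400,250),2.8)
P=cloud(f);s=f['s'];Z=P[...,2]
print(s['force'],s['width'])
near=np.hypot(P[...,0]-.466,P[...,1]-.231)<.08
for lo in np.arange(.19,.225,.003):
    m=near&(Z>lo)&(Z<lo+.003);
    if m.sum()>10: print(round(lo,3),m.sum(),cv2.minAreaRect((P[m][:,:2]*1000).astype(np.float32)))
Rm=R.from_euler('xyz',s['ee_rot']).as_matrix();p=s['eef_pos'];print(p,s['ee_rot'])
c=np.array([.6037,.0110,p[2]])
print((Rm.T@(c-p)/.3).round(4))
E
```

```text
t: 4.3
eef_pos: [0.4651, 0.2315, 0.2329]
ee_rot: [3.14, -0.001, -1.312]
force: [-0.2, 0.9, -1.2]
width: 0.0216
[-0.16536475  0.86660468 -1.22817126] 0.021578444289776982
0.193 14 ((453.7379455566406, 223.49073791503906), (29.355775833129883, 111.15626525878906), 31.492944717407227)
0.196 52 ((451.9886779785156, 224.7838897705078), (27.947385787963867, 113.9933853149414), 28.377422332763672)
0.199 83 ((465.82275390625, 229.9132537841797), (37.088722229003906, 107.98428344726562), 15.442558288574219)
0.202 342 ((465.18927001953125, 230.59439086914062), (36.11189270019531, 111.37084197998047), 15.006813049316406)
0.205 83 ((462.3433837890625, 228.42276000976562), (32.03201675415039, 107.26348876953125), 19.494911193847656)
0.208 26 ((462.9484558105469, 222.33030700683594), (15.358850479125977, 41.01757049560547), 48.634456634521484)
0.211 17 ((461.5506896972656, 224.57069396972656), (15.339966773986816, 32.914588928222656), 55.97298049926758)
0.214 23 ((460.41839599609375, 223.73179626464844), (16.899145126342773, 33.2071533203125), 50.632266998291016)
0.217 18 ((460.85784912109375, 223.4418487548828), (12.988253593444824, 29.128076553344727), 52.28144073486328)
0.22 12 ((464.3327331542969, 219.86460876464844), (10.798429489135742, 23.84392738342285), 67.87812805175781)
0.223 20 ((463.79888916015625, 219.3966522216797), (13.211149215698242, 22.029579162597656), 70.14427947998047)
[0.46508649 0.23153089 0.23293017] [ 3.13987363e+00 -6.52419536e-04 -1.31231888e+00]
[ 8.288e-01 -2.588e-01  1.000e-04]
```

View pics/s3.png

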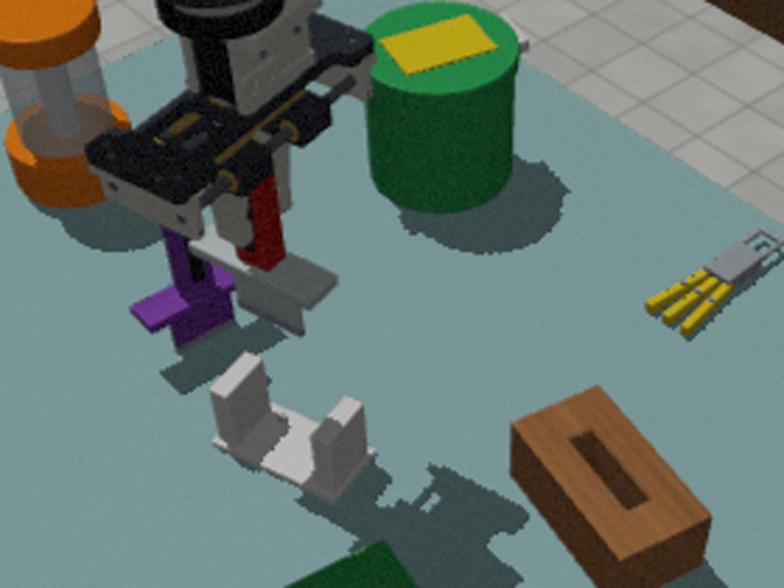

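The scraper hangs level in the gripper and the stand is empty. Next I'll carry it over the block and turn it −27° in the world frame (+27° about tool z).

```bash
python3 -m inch '1 0.04 -0.012 0 0 0 0.02; 1 0.12 -0.037 0 0 0 0.06; 1 0.24 -0.075 0 0 0 0.13; 1 0.36 -0.112 0 0 0 0.195; 1 0.48 -0.15 0 0 0 0.26; 1 0.60 -0.187 0 0 0 0.325; 1 0.71 -0.222 0 0 0 0.385; 1 0.79 -0.247 0 0 0 0.43; 1 0.829 -0.259 0 0 0 0.449; 1 0.829 -0.259 0 0 0 0.449; 1 0.829 -0.259 0 0 0 0.449; 1 0.829 -0.259 0 0 0 0.449' 30
cat > c4.py <<'E'
from h import *
from scipy.spatial.transform import Rotation as R
for n in ('side','scene'):
    f=grab(n);save(f,n+'4.png',(180,60,460,270) if n=='side' else (110,90,390,300),2.8)
    P=cloud(f);s=f['s'];Z=P[...,2]
    near=np.hypot(P[...,0]-.6037,P[...,1]-.011)<.08
    m=near&(Z>.198)&(Z<.208); print(n,m.sum(),cv2.minAreaRect((P[m][:,:2]*1000).astype(np.float32)))
    m=near&(Z>.057)&(Z<.068); print('block',m.sum(),cv2.minAreaRect((P[m][:,:2]*1000).astype(np.float32)))
Rm=R.from_euler('xyz',s['ee_rot']).as_matrix();p=s['eef_pos'];print(p,np.degrees(s['ee_rot']),s['width'],s['force'])
c=np.array([.6037,.0110,p[2]]);print((Rm.T@(c-p)/.3).round(4))
E
python3 c4.py
```

```text
t: 5.55
eef_pos: [0.6039, 0.012, 0.234]
ee_rot: [3.141, 0.0, -1.781]
force: [-0.5, -0.2, -0.4]
width: 0.0218
side 580 ((604.0836181640625, 11.142223358154297), (111.50041961669922, 35.85185623168945), 77.50281524658203)
block 1988 ((603.6726684570312, 11.922431945800781), (153.716796875, 82.7170639038086), 77.80587005615234)
scene 456 ((605.3735961914062, 11.815986633300781), (110.3368148803711, 34.1008415222168), 78.48948669433594)
block 1640 ((604.0780029296875, 11.003219604492188), (151.48809814453125, 81.22032928466797), 78.48969268798828)
[0.60395386 0.01214096 0.23413383] [ 1.79999686e+02  8.93034793e-03 -1.02036686e+02] 0.02203527616427211 [ 0.00379302 -0.42159564 -0.80788398]
[ 0.0039  0.     -0.    ]
```

View pics/side4.png

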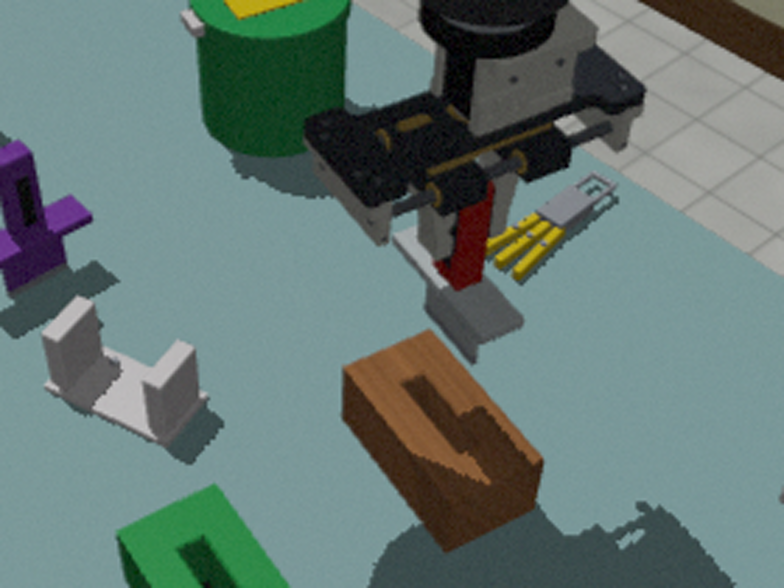

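Bar and block centres agree within about 1 mm and 1°. Descending to near-home first, then creeping down while watching the force.

```bash
python3 -m inch '1 0.003 0 0.04 0 0 0; 1 0.003 0 0.10 0 0 0; 1 0.003 0 0.16 0 0 0; 1 0.003 0 0.21 0 0 0; 1 0.003 0 0.26 0 0 0; 1 0.003 0 0.31 0 0 0; 1 0.003 0 0.35 0 0 0; 1 0.003 0 0.38 0 0 0; 1 0.003 0 0.40 0 0 0; 1 0.003 0 0.41 0 0 0; 1 0.003 0 0.41 0 0 0; 1 0.003 0 0.41 0 0 0' 30
```

```text
t: 6.85
eef_pos: [0.6045, 0.0105, 0.1116]
ee_rot: [-3.141, 0.0, -1.782]
force: [0.6, -0.7, -0.4]
width: 0.0219
```

```bash
python3 -m inch '1 0 0 0.007 0 0 0; 1 0 0 0.014 0 0 0; 1 0 0 0.021 0 0 0; 1 0 0 0.026 0 0 0; 1 0 0 0.026 0 0 0; 1 0 0 0.026 0 0 0' 30
python3 -m inch '1 0 0 0.003 0 0 0; 1 0 0 0.005 0 0 0; 1 0 0 0.005 0 0 0' 30
```

```text
t: 7.45
eef_pos: [0.6041, 0.0105, 0.1032]
ee_rot: [3.141, -0.0, -1.782]
force: [-0.2, 0.3, -1.0]
width: 0.0219
t: 7.75
eef_pos: [0.6043, 0.0105, 0.102]
ee_rot: [-3.141, 0.0, -1.782]
force: [-1.7, 0.4, 0.6]
width: 0.022
```

```bash
python3 -m inch '1 0 0 0.003 0 0 0; 1 0 0 0.004 0 0 0; 1 0 0 0.004 0 0 0' 30
python3 -m inch '1 0 0 0.003 0 0 0; 1 0 0 0.003 0 0 0; 1 0 0 0.003 0 0 0' 30
```

```text
t: 8.05
eef_pos: [0.6043, 0.0105, 0.102]
ee_rot: [-3.141, 0.0, -1.782]
force: [-4.5, 0.8, 10.8]
width: 0.0219
t: 8.35
eef_pos: [0.6043, 0.0105, 0.102]
ee_rot: [-3.14, 0.0, -1.782]
force: [-7.0, 2.2, 17.4]
width: 0.022
```

Firm contact at TCP z = 0.102, where the crossbar should be seated (0.101 expected). I'll check the bar height before letting go.

```bash
cat > c5.py <<'E'
from h import *
import sys
for n in ('side','scene'):
    f=grab(n);save(f,n+sys.argv[1]+'.png',(180,60,460,270) if n=='side' else (110,90,390,300),2.8)
    P=cloud(f);Z=P[...,2];a=np.radians(-11.9)
    L=(P[...,:2]-[.604,.0112])@np.array([[np.cos(a),-np.sin(a)],[np.sin(a),np.cos(a)]])
    bar=(abs(L[...,0])<.016)&(abs(L[...,1])<.053)&(Z>.066)&(Z<.08)
    top=(abs(L[...,0])>.022)&(abs(L[...,0])<.037)&(abs(L[...,1])<.07)&(Z>.055)&(Z<.07)
    A=np.c_[L[bar],np.ones(bar.sum())];k=np.linalg.lstsq(A,Z[bar],rcond=None)[0]
    print(n,'bar',bar.sum(),'z',np.median(Z[bar]),'slopes deg',np.degrees(k[:2]),'block z',np.median(Z[top]),top.sum())
    print(cv2.minAreaRect((P[bar|False][:,:2]*1000).astype(np.float32)))
    s=f['s']
print(s['t'],s['force'],s['width'])
E
python3 c5.py 5
```

```text
side bar 398 z 0.07286706357333644 slopes deg [2.60130748 0.01414905] block z 0.06312209145135089 510
((603.6414794921875, 10.836200714111328), (104.72733306884766, 31.907499313354492), 78.58670806884766)
scene bar 282 z 0.07167119592642746 slopes deg [ 0.34232001 -1.29968559] block z 0.061585700149085265 528
((604.7015991210938, 11.99075698852539), (104.12654113769531, 31.31130599975586), 78.57274627685547)
8.4 [-6.93667823  2.61049411 17.16775347] 0.021678081904221852
```

View pics/side5.png

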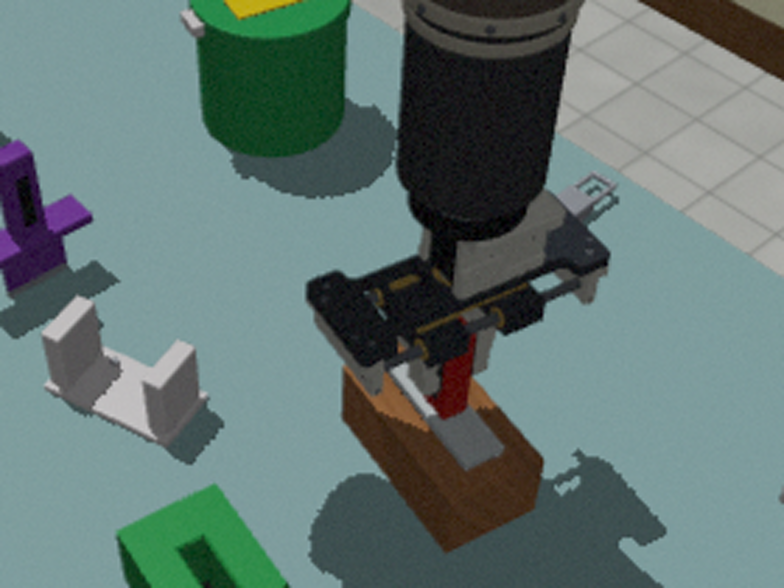

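The crossbar top is 9.7–10.1 mm above the block face in both cameras, so it's seated. Unload, open, and retreat upward.

```bash
python3 -m inch '1 0 0 -0.004 0 0 0; 1 0 0 -0.006 0 0 0; 0.7 0 0 -0.006 0 0 0; 0.4 0 0 -0.006 0 0 0; 0 0 0 -0.006 0 0 0; 0 0 0 -0.006 0 0 0; 0 0 0 -0.006 0 0 0; 0 0 0 -0.006 0 0 0; 0 0 0 -0.006 0 0 0; 0 0 0 -0.006 0 0 0; 0 0 0 -0.006 0 0 0'
```

```text
t: 9.55
eef_pos: [0.6042, 0.0105, 0.1015]
ee_rot: [-3.142, 0.0, -1.782]
force: [-0.4, -0.4, -0.1]
width: 0.0842
```

```bash
python3 -m inch '0 0 0 -0.04 0 0 0; 0 0 0 -0.12 0 0 0; 0 0 0 -0.22 0 0 0; 0 0 0 -0.34 0 0 0; 0 0 0 -0.45 0 0 0; 0 0 0 -0.53 0 0 0; 0 0 0 -0.56 0 0 0; 0 0 0 -0.56 0 0 0; 0 0 0 -0.56 0 0 0; 0 0 0 -0.56 0 0 0'; python3 c5.py 6
python3 - <<'E'
from h import *
save(grab('side'),'side7.png')
E
```

```text
t: 10.55
eef_pos: [0.6034, 0.0104, 0.2679]
ee_rot: [3.139, -0.001, -1.782]
force: [0.4, 0.0, 0.2]
width: 0.0877
side bar 473 z 0.07316282251062334 slopes deg [ 2.03146442 -0.08282016] block z 0.06331399573849217 594
((603.9264526367188, 11.026317596435547), (105.5855712890625, 31.918540954589844), 78.09841918945312)
scene bar 352 z 0.07170949454940545 slopes deg [ 1.28690796 -0.29817285] block z 0.06169090628505103 552
((604.4238891601562, 11.029449462890625), (105.96748352050781, 31.315088272094727), 78.93563842773438)
10.6 [-0.02883426  0.17831503 -0.37739641] 0.08771317037353314
```

View pics/side7.png

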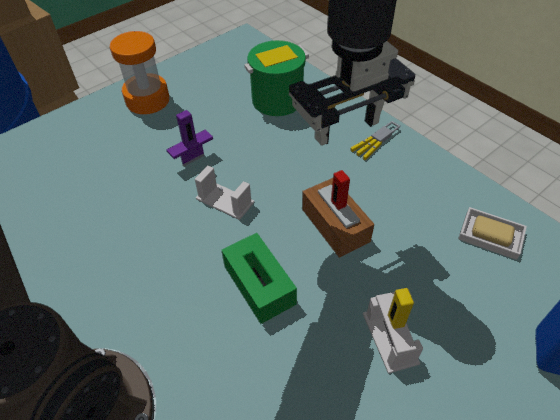

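View pics/scene6.png

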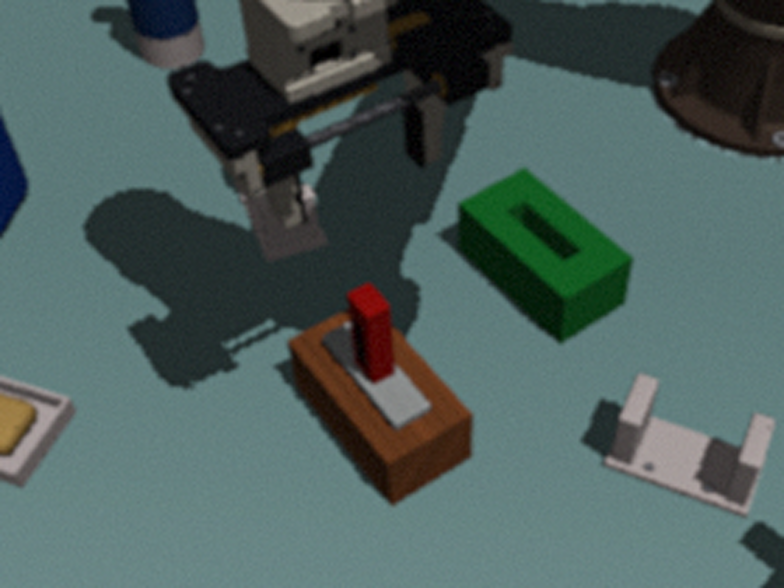

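The scraper stands in the wooden block and the squeegee is untouched, but the fitted slope across x of 1–2° needs a tighter check for tilt.

Run:
```python
from h import *
a=np.radians(-11.7)
for n in ('side','scene','wrist'):
    f=grab(n);P=cloud(f);Z=P[...,2]
    L=(P[...,:2]-[.604,.0112])@np.array([[np.cos(a),-np.sin(a)],[np.sin(a),np.cos(a)]])
    def pl(m,t):
        if m.sum()<30: return print(n,t,m.sum())
        A=np.c_[L[m],np.ones(m.sum())];w=np.ones(m.sum(),bool)
        for _ in range(4):
            k=np.linalg.lstsq(A[w],Z[m][w],rcond=None)[0];r=Z[m]-A@k;w=abs(r)<2.5*r[w].std()
        print(n,t,m.sum(),'z0 %.4f'%k[2],'deg',np.degrees(k[:2]).round(2),'std',r[w].std().round(5))
    pl((abs(L[...,0])<.012)&(abs(L[...,1])<.05)&(abs(L[...,1])>.02)&(abs(Z-.0725)<.004),'bar')
    pl((abs(L[...,0])>.023)&(abs(L[...,0])<.036)&(abs(L[...,1])<.068)&(abs(Z-.0625)<.004),'block')
    g=(abs(L[...,0])<.03)&(abs(L[...,1])<.03)&(Z>.150)&(Z<.166)
    g2=g&(Z>.153)
    if g2.sum()>20: print('grip top',np.median(Z[g2]),(1000*(L[g2].min(0)+L[g2].max(0))/2).round(1))
```

```text
side bar 224 z0 0.0732 deg [-0.06  0.21] std 0.00143
side block 502 z0 0.0632 deg [0.24 0.02] std 0.00135
grip top 0.1575911805981648 [ 0.2 -0.5]
scene bar 170 z0 0.0716 deg [-1.13 -0.07] std 0.00121
scene block 472 z0 0.0616 deg [0.13 0.06] std 0.00113
grip top 0.15602576250576838 [ 1.8 -0.6]
wrist bar 634 z0 0.0721 deg [-0.15 -0.  ] std 0.00066
wrist block 2120 z0 0.0620 deg [0.06 0.03] std 0.00072
grip top 0.156752815802618 [ 0.4 -2. ]
```

With side faces masked out, the bar is flat (wrist −0.15°, side −0.06°) and exactly 10 mm over the block. The grip is upright too. Handing in.

```bash
python3 -c "
from station import arm
print(arm.get_state()['t']); print(arm.job_done())"
```

```text
10.85
the job is handed in; nothing more can be done
None
```

The red-handled scraper is now in the slot of the wooden block, fully home and released. I took it by the handle, lifted it straight off its stand and turned it about 27° to line up with the slot. I then lowered it until firm contact (about 17 N), opened the gripper and backed off 166 mm. The job was handed in at t ≈ 10.9 s.

**Last checks:**
- **Seating:** the crossbar top is 10.0–10.1 mm above the block face in all three cameras, which matches its 10 mm thickness. It is centred within about 1 mm.
- **Tilt:** the wrist and side cameras fit the bar at 0.2° or less. A first rough fit had shown 1–2°, and after I masked out the bar's side faces only the noisier scene view still differed (−1.1°). I took the bar as flat.
- **Surroundings:** in the final images the yellow squeegee, the purple look-alike and the green block look undisturbed, and the gripper touches nothing.

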